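Hold the lamp's retaining collar down on its spring washer

ROBOT

A 6-joint arm with a two-finger parallel gripper is mounted at the origin on the work surface. World frame = base frame: x ahead of the robot, y to its left, z up, the work surface at z = 0. Lengths are in m, angles in rad, forces in N, time in s.
With the tool pointing down it reaches from about 0.3 to 0.875 m from the base axis. Payload 6.4 kg.
Tool frame: the origin (TCP) lies on the centre line of the jaws, within the pads' length; the fingertips stand 17 mm ahead of it and the grasp point (between the pads) lies 2 mm behind it; z points along the fingers, x is the direction in which the jaws open and shut, and the axes are right-handed (so a half turn about z gives the same grasp; the last joint's range is limited). The gripper opens to 85 mm and grips with 20 to 120 N. Pads are 22 mm wide; open, the fingers measure 114 mm over their backs; the gripper's body (76 mm by 85 mm) begins 54 mm behind the grasp point. The pads swing forward as they close: fully open they stand 13 mm farther back than shut.
Start: joints at [0.964, 0.181, 1.607, -0, 1.354, -0.206], TCP at [0.224, 0.529, 0.248] pointing down, gripper open.
Joint ranges: [-2.99, 2.99], [-0.89, 2.07], [0.3, 2.58], [-1.14, 4.28], [0, 2.63], [-3.12, 3.12]. Speed limits (rad/s): [2.57, 2.57, 3.01, 3.14, 3.14, 3.14].

INTERFACE

Orientations are given as a unit quaternion [w, x, y, z].
In Python, from bench import ctrl gives the robot as it stands.
- The arm moves only by the tool servo_tool, never from a script. Its argument "increments" is text: rows parted by semicolons, each of 5 numbers parted by spaces: the shift along the tool's x, y, z in cm, then the turn about the tool's z in rad, then the opening, from 0 (shut) to 1 (fully open). In form: dx dy dz yaw gripper; .... A call has 1 to 10 rows; each row shifts and turns the commanded pose from where the row before left it, along the tool's axes as they then stand; what a row does not reach is not made up. A row lasts 1/8 s, in which the tool goes at most 62.5 mm and 10.7 degrees, less where a joint would pass 70% of its speed; a pose out of reach is approached as far as the arm can. A call is refused whole if a number of a shift passes 6.25 or a number of a turn 0.188, either way. A call with a gripper value outside its range is refused whole. The fingers move at their own pace and stop on an object; the grip force is fixed at half the most. Time passes only in rows, so rows that do not move let the fingers close. It gives the time, the measured TCP pose, the force and the opening at its end, in the units of the state.
- ctrl.get_obs(): the state, without advancing time (a new reading comes with each control period).
- ctrl.camera(name): name is "scene" or "top" or "wrist"; returns (picture, depth): 420x560x3 uint8, red, green, blue; 420x560 float32, m along the optical axis (not along the pixel's ray), 0 where there is no reading.
- ctrl.camera_params(name): a dict with "mtx" (3x3 intrinsics, pixels), "distortion" ([k1, k2, p1, p2, k3] as OpenCV has them; the pictures are not rectified), "position" and "attitude" of the camera in the world; the wrist camera has in their place "tool_from_camera" (4x4, takes a point from camera to tool coordinates, whose origin is the TCP and whose axes are the tool frame's). Camera axes: x right, y down, z forward; pixel columns grow to the right and rows downward; lengths in m; the calibration is good to about 2 mm. A picture is of the moment at which its call begins: read the wrist's pose just before it. camera_params takes no time and is no camera call.
- ctrl.hand_in(): hands the job in, once; it reports no verdict.
The state is a dict: "time_s": time; "q": joint angles; "dq": joint speeds; "joint_efforts": joint torques, N m; "eef_pos": TCP position; "eef_rot": TCP orientation; "wrist_force": force on the tool from outside, world axes, zero at the start; "torque": the same for the moment, N m; "opening": opening from 0.0 (shut) to 1.0 (fully open).
Only numpy, scipy, OpenCV 4.12 (cv2) and the standard library are available. Lean on these libraries where they do the work, as an engineer would, in place of code of your own. Each camera call takes 0.05 s, during which the arm holds its last target.

TASK

The swivel arm of the bench examination lamp is back on its post and only its retaining collar, the steel ring with the thumbscrew, is still missing: slip the collar over the top of the post with its thumbscrew pointing away from the lamp arm, ease it down onto the spring washer, and hold it there level with a steady downward push of about 12 N so that a colleague can tighten the screw. Finish while still gripping and pressing it, do not let go. Never squash the spring washer flat, and do not swing the lamp or disturb the other things on the bench.

Things in the scene. Friction and masses are not known exactly. Their poses are not given: they have to be found in the camera images.
- collar_center (a point): Centre (on the axis, half-way up) of the loose retaining collar: a plain steel ring, outside diameter 50 mm, bore 27 mm, 22 mm high, about 0.24 kg (0.17 to 0.33), lying flat on the bench. Its z axis is the ring axis (up); its x axis points along the thumbscrew. The thumbscrew, a knurled dark knob 16 mm in diameter, sticks out sideways at half height, from the rim to 46 mm from the ring's axis.
- screw_end (a point): Outer end of the collar's thumbscrew, 46 mm from the ring's axis, at half height of the ring.
- post_top (a point): Centre of the top end of the lamp's upright steel post, 215 mm above the bench. The post is 24 mm in diameter, its top 9 mm taper to 16 mm. It stands 40 mm above the spring washer and is fixed to the bench.
- washer: The wave spring with a flat thrust washer on it, 44 mm in diameter, around the post on top of the lamp arm's hub. The origin is on the post's axis on the washer's top face, 175 mm above the bench when unloaded; the collar's underside comes to rest on it. It gives straight down, 1 mm for each 3 N (12 N: 4 mm), and is flat at 7.5 mm (22 N). The collar's own weight counts in the push on it.
- lamp_hub (a point): Centre of the top face of the lamp arm's hub (white, 50 mm in diameter, 60 mm high, top face 165 mm above the bench), on the post's axis. Its y axis points along the lamp arm, so the thumbscrew is to point along its minus y. The arm is a 22 mm white tube, its top 136 mm above the bench; it turns on the post against light friction.
- lamp_tube (a point): Point on the centre line of the lamp arm's tube, 200 mm from the post's axis and 125 mm above the bench. The arm goes on to a knuckle 290 mm from the post and a lamp head, a flat white disc 156 mm in diameter, 455 mm from the post and about 190 mm above the bench. The lamp is to stay where it is.
- bush: Bystander: a plain white plastic bush, 42 mm outside, 30 mm bore, 30 mm high, without thumbscrew; origin at the centre of its underside.
- hex_key: Bystander: a dark L-shaped hex key, 6 mm thick, 105 mm by 31 mm, lying flat; origin about the middle of its long leg (along x).
- bottle: Bystander: a grey bottle, 60 mm in diameter, 150 mm high; origin at the centre of its underside.
Mind the look-alikes: they are no part of the job. What is shaped like the part that bears collar_center but green or purple is not meant.

How it is judged:
By the outcome, as a careful person would: the job done as asked, in the order asked, and still so for the second after the job is handed in, while the arm keeps its last pose, push and grip.
It also fails if it takes over 48 s, if anything falls off the work surface, if the arm or the gripper's body presses on something with over 40 N, if the wrist force passes 120 N, or if a joint passes its speed limit or range.

## Working session

There is one attempt and no reset: what is moved stays moved. The work goes in short steps, Python scripts to look and compute and a tool call to move; the robot and the scene stay as the last step left them, time stands still between calls to the robot, and variables do not carry over. Pictures are saved under pics/ and viewed, and the job is handed in when it is done.

Besides the shell and the picture viewer there is one more tool, called by a JSON object that holds its "name" and its "arguments". servo_tool: Moves the arm, as the interface text tells. Its arguments: {"type":"object","properties":{"increments":{"type":"string"}},"required":["increments"]}

```bash
ls; mkdir -p pics; python3 - <<'E'
from bench import ctrl
import cv2,numpy as np
o=ctrl.get_obs(); print({k:np.round(v,3).tolist() for k,v in o.items()})
for n in ["scene","top","wrist"]:
    p,d=ctrl.camera(n); cv2.imwrite(f"pics/{n}0.png",p[:,:,::-1]); np.save(f"pics/{n}0.npy",d)
    print(n,ctrl.camera_params(n))
E
```

```text
pics
{'time_s': 0.0, 'q': [0.964, 0.182, 1.608, -0.0, 1.354, -0.206], 'dq': [0.0, 0.0, -0.001, 0.0, -0.0, -0.001], 'joint_efforts': [0.001, -44.487, -35.135, -0.0, 0.009, 0.0], 'eef_pos': [0.224, 0.529, 0.247], 'eef_rot': [0.0, 0.834, 0.552, -0.001], 'wrist_force': [-0.822, 0.48, -0.104], 'torque': [0.04, -0.02, 0.003], 'opening': 0.998}
scene {'mtx': array([[411.99864218,   0.        , 286.2452465 ],
       [  0.        , 411.99864218, 208.08243005],
       [  0.        ,   0.        ,   1.        ]]), 'distortion': array([0.01997549, 0.        , 0.        , 0.        , 0.        ]), 'position': array([ 1.04959271, -0.23435829,  0.86119919]), 'attitude': array([-0.2473464 ,  0.77026304,  0.56251361, -0.17056684])}
top {'mtx': array([[436.3759114 ,   0.        , 273.65043912],
       [  0.        , 436.3759114 , 207.22652417],
       [  0.        ,   0.        ,   1.        ]]), 'distortion': array([-0.07468985,  0.        ,  0.        ,  0.        ,  0.        ]), 'position': array([ 0.46285532, -0.06534523,  1.08182277]), 'attitude': array([ 0.05606936, -0.69995734,  0.71101752, -0.03701403])}
wrist {'mtx': array([[329.03193531,   0.        , 284.04406731],
       [  0.        , 329.03193531, 209.79177291],
       [  0.        ,   0.        ,   1.        ]]), 'distortion': array([-0.05908437,  0.        ,  0.        ,  0.        ,  0.        ]), 'tool_from_camera': array([[ 9.99999713e-01,  6.71907877e-04,  3.48804790e-04,
        -1.01639176e-03],
       [-7.44236458e-04,  9.56923296e-01,  2.90339890e-01,
        -7.53679858e-02],
       [-1.38697770e-04, -2.90340067e-01,  9.56923522e-01,
        -1.25183488e-01],
       [ 0.00000000e+00,  0.00000000e+00,  0.00000000e+00,
         1.00000000e+00]])}
```

View pics/scene0.png

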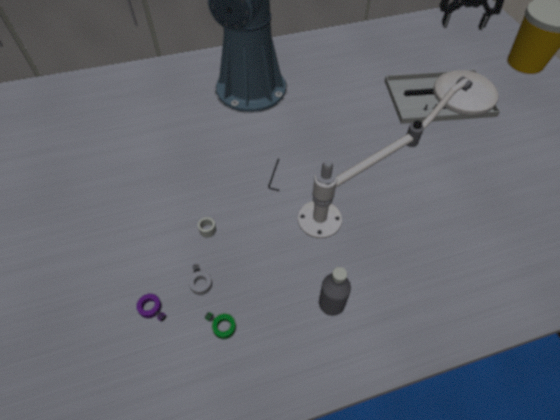

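View pics/top0.png

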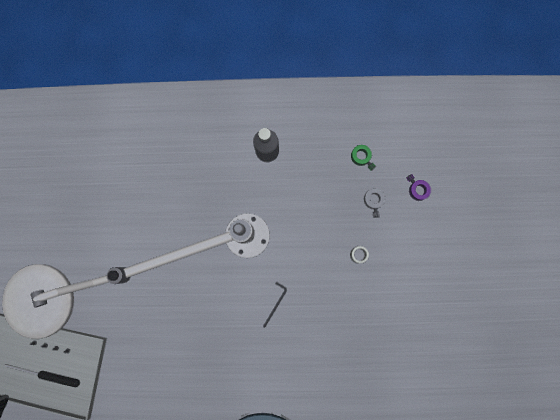

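View pics/wrist0.png

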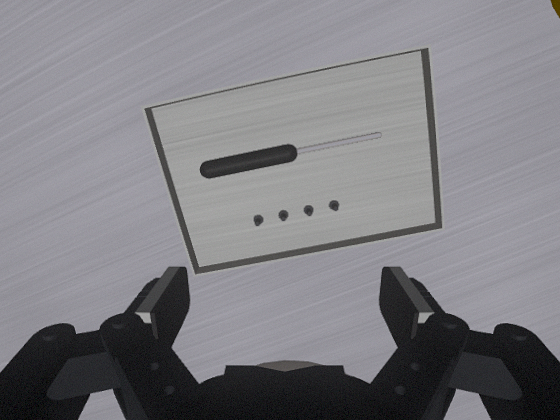

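The top view shows the steel collar at about (374,198) with its screw end at about (376,214). The post top is near (239,229), and the lamp arm runs left to the head at (38,300). Next I'll measure these.

```bash
cat > h.py <<'E'
import numpy as np,cv2
from scipy.spatial.transform import Rotation as R
from bench import ctrl
def rot(q): return R.from_quat([q[1],q[2],q[3],q[0]]).as_matrix()
def cam(n,obs=None):
    p=ctrl.camera_params(n)
    if n=="wrist":
        T=p["tool_from_camera"]; Rt=rot(obs["eef_rot"]); t=np.array(obs["eef_pos"])
        return p["mtx"],p["distortion"],Rt@T[:3,:3],t+Rt@T[:3,3]
    return p["mtx"],p["distortion"],rot(p["attitude"]),p["position"]
def ray(c,uv):
    K,D,Rc,t=c
    u=cv2.undistortPoints(np.array(uv,float).reshape(-1,1,2),K,D).reshape(-1,2)
    return t,(Rc@np.c_[u,np.ones(len(u))].T).T
def onz(c,uv,z):
    t,d=ray(c,uv); return t+d*((z-t[2])/d[:,2])[:,None]
def proj(c,X):
    K,D,Rc,t=c
    Xc=(np.atleast_2d(X)-t)@Rc
    return cv2.projectPoints(Xc,np.zeros(3),np.zeros(3),K,D)[0].reshape(-1,2)
def tri(cs,uvs):
    A=np.zeros((3,3));b=np.zeros(3)
    for c,uv in zip(cs,uvs):
        t,d=ray(c,uv); d=d[0]/np.linalg.norm(d[0]); P=np.eye(3)-np.outer(d,d); A+=P;b+=P@t
    return np.linalg.solve(A,b)
E
python3 - <<'E'
from h import *
for n,(x0,y0,x1,y1) in {"top":(340,170,440,270),"scene":(130,205,240,305)}.items():
    p=cv2.imread(f"pics/{n}0.png"); cv2.imwrite(f"pics/{n}_c.png",cv2.resize(p[y0:y1,x0:x1],None,fx=5,fy=5,interpolation=cv2.INTER_CUBIC))
p=cv2.imread("pics/top0.png")[190:270,200:300]; cv2.imwrite("pics/top_post.png",cv2.resize(p,None,fx=7,fy=7,interpolation=cv2.INTER_CUBIC))
p=cv2.imread("pics/scene0.png")[150:240,280:380]; cv2.imwrite("pics/scene_post.png",cv2.resize(p,None,fx=6,fy=6,interpolation=cv2.INTER_CUBIC))
E
```

```text
(no output)
```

View pics/top_c.png

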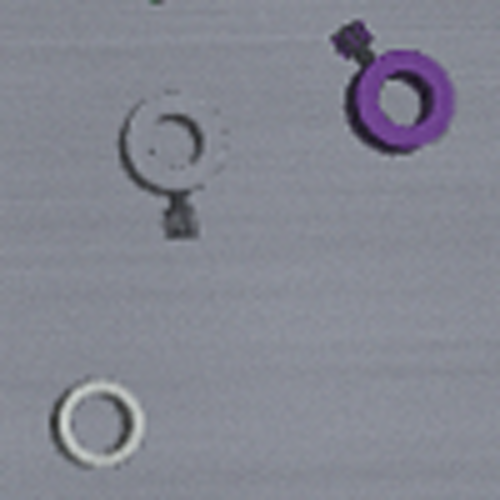

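View pics/top_post.png

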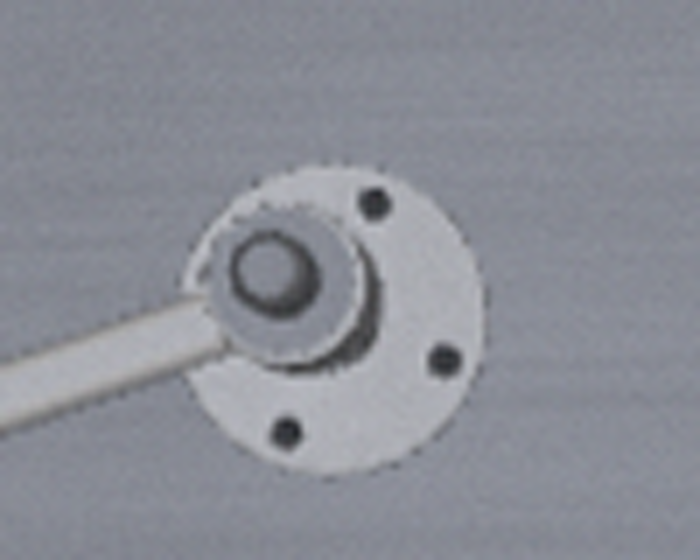

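View pics/scene_post.png

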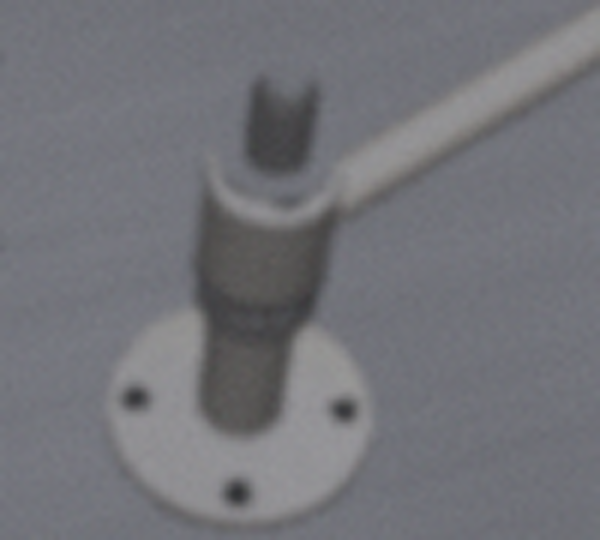

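View pics/scene_c.png

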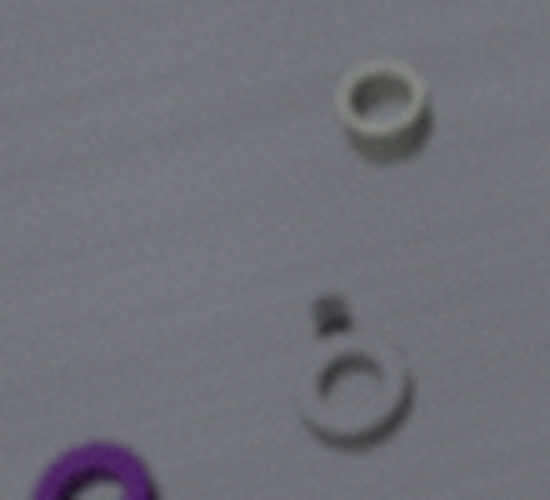

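```bash
python3 - <<'E'
from h import *
ct=cam("top");cs=cam("scene")
u=lambda p,s,o:((np.array(p)+.5)/s-.5+np.array(o))
print("collar top",onz(ct,u([176,143],5,[340,170]),.022))
print("collar scene",onz(cs,u([354,388],5,[130,205]),.022))
print("screw end top",onz(ct,u([182,238],5,[340,170]),.011), "knob", onz(ct,u([181,218],5,[340,170]),.011))
print("screw end scene", onz(cs,u([328,300],5,[130,205]),.013))
print("post top",onz(ct,u([267,263],7,[200,190]),.215))
print("base",onz(ct,u([336,320],7,[200,190]),.006))
a=u([284,85],6,[280,150]); print("post scene",onz(cs,a,.215), onz(cs,u([240,412],6,[280,150]),.006))
print("tri",tri([ct,cs],[u([267,263],7,[200,190]),a]))
# tube direction: white mask in top
p=cv2.imread("pics/top0.png").astype(int)
m=(p.min(2)>150)
d=np.load("pics/top0.npy")
pts=[]
for x in range(135,222,4):
    col=np.where((p[:,x].mean(1)>165))[0]; col=col[(col>225)&(col<285)]
    if len(col): pts.append((x,col.mean(),len(col)))
print(np.round(pts[::4],1))
P=onz(ct,np.array(pts)[:,:2],.125)
v=np.linalg.svd(P-P.mean(0))[2][0]; v=v*np.sign(v[1]);print("arm",P.mean(0),v,np.degrees(np.arctan2(v[1],v[0])))
print(onz(ct,[[38,298]],.19))
E
```

```text
collar top [[ 0.62151472 -0.28603068  0.022     ]]
collar scene [[ 0.62816524 -0.28210645  0.022     ]]
screw end top [[ 0.57580885 -0.28919314  0.011     ]] knob [[ 0.58573105 -0.28913441  0.011     ]]
screw end scene [[ 0.57714188 -0.2854043   0.013     ]]
post top [[0.53903942 0.02966028 0.215     ]]
base [[0.53682821 0.02818668 0.006     ]]
post scene [[0.54148774 0.02992804 0.215     ]] [[0.5392122  0.03283332 0.006     ]]
tri [0.53942944 0.03042542 0.21252624]
[[135.  269.    7. ]
 [151.  263.    7. ]
 [167.  258.    7. ]
 [183.  252.    7. ]
 [199.  246.    7. ]
 [215.  240.5   6. ]]
arm [0.48937297 0.17437461 0.125     ] [-0.32072705  0.94717166 -0.        ] 108.70689970577591
[[0.39837415 0.4536192  0.19      ]]
```

{"name": "servo_tool", "arguments": {"increments": "0 0 -0.8 0.178 1;0 0 -0.8 0.178 1;0 0 -0.8 0.178 1;0 0 -0.8 0.178 1;0 0 -0.8 0.178 1;0 0 -0.8 0.178 1;0 0 -0.8 0.178 1;0 0 -0.8 0.178 1;0 0 -0.8 0.178 1;0 0 -0.8 0.178 1"}}

```text
time_s: 1.4
eef_pos: [0.2242, 0.5293, 0.3281]
eef_rot: [0.0, 0.953, -0.303, -0.0]
wrist_force: [-0.5, 0.6, -0.1]
opening: 1.004
```

{"name": "servo_tool", "arguments": {"increments": "0 0 0 0.178 1;0 0 0 0.178 1;0 0 0 0.178 1;0 0 0 0.178 1;0 0 0 0.178 1"}}

```text
time_s: 2.02
eef_pos: [0.2242, 0.5293, 0.3279]
eef_rot: [0.0, 0.73, -0.684, 0.0]
wrist_force: [-0.0, 0.2, 0.5]
opening: 1.0
```

```bash
cat >> h.py <<'E'
def st():
    o=ctrl.get_obs(); M=rot(o["eef_rot"]); print("t",round(o["time_s"],2),"pos",np.round(o["eef_pos"],4),"yaw",round(np.degrees(np.arctan2(M[1,0],M[0,0])),2),"z",np.round(M[:,2],4),"F",np.round(o["wrist_force"],2),"T",np.round(o["torque"],2),"op",round(o["opening"],3),"q",np.round(o["q"],2)); return o,M
def go(tgt):
    o,M=st(); print("shift cm (tool):",np.round(M.T@(np.array(tgt)-o["eef_pos"])*100,2))
E
python3 -c "
from h import *
go([.622,-.286,.16])"
```

```text
t 2.02 pos [0.2242 0.5293 0.3279] yaw -86.28 z [-4.e-04 -7.e-04 -1.e+00] F [-0.01  0.15  0.45] T [-0.04 -0.01  0.01] op 1.0 q [ 0.96  0.13  1.51 -0.    1.51  2.47]
shift cm (tool): [ 83.93 -34.41  16.82]
```

{"name": "servo_tool", "arguments": {"increments": "4.2 -1.72 0 0 1;4.2 -1.72 0 0 1;4.2 -1.72 0 0 1;4.2 -1.72 0 0 1;4.2 -1.72 0 0 1;4.2 -1.72 0 0 1;4.2 -1.72 0 0 1;4.2 -1.72 0 0 1;4.2 -1.72 0 0 1;4.2 -1.72 0 0 1"}}

```text
time_s: 3.28
eef_pos: [0.4259, 0.1213, 0.3282]
eef_rot: [-0.0, 0.732, -0.682, -0.0]
wrist_force: [0.9, 0.0, -0.0]
opening: 0.999
```

{"name": "servo_tool", "arguments": {"increments": "4.2 -1.72 0 0 1;4.2 -1.72 0 0 1;4.2 -1.72 0 0 1;4.2 -1.72 2 0 1;4.2 -1.72 2.5 0 1;4.2 -1.72 2.5 0 1;4.2 -1.72 2.5 0 1;4.2 -1.72 2.5 0 1;4.2 -1.72 2.5 0 1;4.0 -1.7 2.3 0 1"}}

```text
time_s: 4.53
eef_pos: [0.6267, -0.2834, 0.1587]
eef_rot: [0.0, 0.732, -0.682, -0.001]
wrist_force: [-0.1, 0.2, 0.4]
opening: 0.997
```

{"name": "servo_tool", "arguments": {"increments": "0 0 0 0 1"}}

```text
time_s: 4.65
eef_pos: [0.6252, -0.284, 0.1558]
eef_rot: [0.001, 0.731, -0.683, -0.003]
wrist_force: [-0.5, 0.2, -0.8]
opening: 0.999
```

```bash
python3 - <<'E'
from h import *
o,M=st()
p,d=ctrl.camera("wrist"); cv2.imwrite("pics/w1.png",p[:,:,::-1]); np.save("pics/w1.npy",d)
np.savez("pics/w1o.npz",eef_pos=o["eef_pos"],eef_rot=o["eef_rot"])
E
```

```text
t 4.65 pos [ 0.6252 -0.284   0.1558] yaw -86.11 z [-0.0051  0.003  -1.    ] F [-0.45  0.21 -0.82] T [0.01 0.02 0.  ] op 0.999 q [-0.6   0.51  1.37 -0.    1.27  0.9 ]
```

View pics/w1.png

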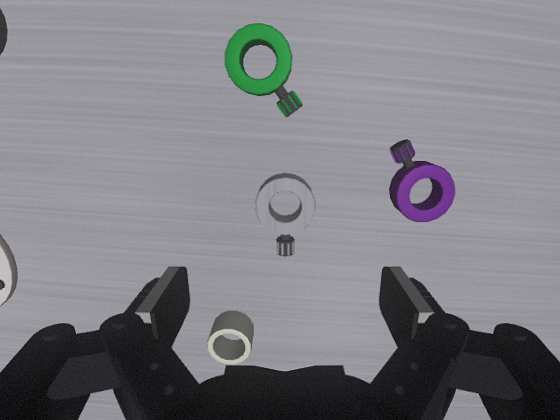

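```bash
python3 - <<'E'
import cv2
p=cv2.imread("pics/w1.png")[165:265,235:335]; cv2.imwrite("pics/w1c.png",cv2.resize(p,None,fx=6,fy=6,interpolation=cv2.INTER_CUBIC))
E
```

```text
(no output)
```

View pics/w1c.png

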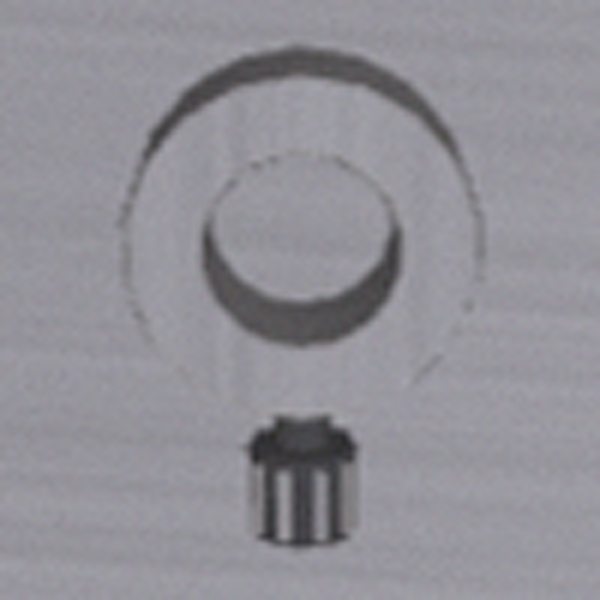

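```bash
python3 - <<'E'
from h import *
f=np.load("pics/w1o.npz"); c=cam("wrist",f)
u=lambda p:((np.array(p)+.5)/6-.5+np.array([235,165]))
C=onz(c,[u([303,248.5])],.022)[0]; print(C)
for a,b in [([203,240],[402,240]),([124,240],[484,240]),([303,152],[303,346]),([303,75],[303,420])]:
    q=onz(c,[u(a),u(b)],.022); print(np.linalg.norm(q[0]-q[1]),q.mean(0))
K=onz(c,[u([303,490])],.017)[0]; print(K,np.degrees(np.arctan2(*(K-C)[[1,0]])))
go([C[0],C[1],.06]); 
E
```

```text
[ 0.62162555 -0.28501487  0.022     ]
0.027158773414162674 [ 0.62282833 -0.28486041  0.022     ]
0.04914791829843242 [ 0.62284377 -0.28505967  0.022     ]
0.027666297449589334 [ 0.62134649 -0.28503443  0.022     ]
0.04921680788893448 [ 0.62111005 -0.28505117  0.022     ]
[ 0.58374268 -0.28765183  0.017     ] -176.0181701789748
t 4.7 pos [ 0.6256 -0.2827  0.1576] yaw -86.05 z [-0.0035  0.0025 -1.    ] F [0.05 0.33 1.25] T [ 0.01 -0.04  0.02] op 1.002 q [-0.6   0.51  1.37  0.    1.27  0.9 ]
shift cm (tool): [0.23 0.38 9.76]
```

{"name": "servo_tool", "arguments": {"increments": "0.2 0.38 2.5 0 1;0 0 2.5 0 1;0 0 2.5 0 1;0 0 2.0 0 1;0 0 1.0 0 1;0 0 0 0 1;0 0 0 0 1"}}

```text
time_s: 5.58
eef_pos: [0.6236, -0.2848, 0.0565]
eef_rot: [-0.0, 0.732, -0.682, 0.001]
wrist_force: [0.8, -0.6, 0.5]
opening: 0.998
```

```bash
python3 - <<'E'
from h import *
go([.6215,-.285,.019])
E
```

```text
t 5.58 pos [ 0.6236 -0.2848  0.0565] yaw -85.94 z [ 0.0015 -0.001  -1.    ] F [ 0.75 -0.57  0.49] T [-0.02 -0.   -0.02] op 0.998 q [-0.6   0.62  1.42  0.    1.1   0.9 ]
shift cm (tool): [0.   0.21 3.75]
```

{"name": "servo_tool", "arguments": {"increments": "0 0.2 1.2 0 1;0 0 1.2 0 1;0 0 0.8 0 1;0 0 0.5 0 1;0 0 0 0 1;0 0 0 0 1"}}

```text
time_s: 6.32
eef_pos: [0.6212, -0.2847, 0.0186]
eef_rot: [-0.0, 0.732, -0.682, 0.0]
wrist_force: [-0.5, 0.2, 0.6]
opening: 1.003
```

{"name": "servo_tool", "arguments": {"increments": "0 0 0 0 0.75;0 0 0 0 0.6;0 0 0 0 0.5;0 0 0 0 0.3;0 0 0 0 0;0 0 0 0 0;0 0 0 0 0;0 0 0 0 0"}}

```text
time_s: 7.32
eef_pos: [0.6212, -0.2846, 0.0193]
eef_rot: [-0.0, 0.732, -0.682, 0.0]
wrist_force: [-1.3, 0.4, 5.8]
opening: 0.568
```

```bash
python3 - <<'E'
from h import *
st()
E
```

```text
t 7.33 pos [ 0.6212 -0.2846  0.0193] yaw -85.94 z [ 6.e-04 -2.e-04 -1.e+00] F [-1.26  0.43  5.83] T [ 0.35  0.23 -0.01] op 0.568 q [-0.6   0.67  1.43  0.    1.04  0.9 ]
```

{"name": "servo_tool", "arguments": {"increments": "0 0 -0.5 0 0;0 0 -1.5 0 0;0 0 -3 0 0;0 0 -4 0 0;0 0 -4 0 0;0 0 -4 0 0;0 0 -4 0 0;0 0 -3 0 0;0 0 0 0 0;0 0 0 0 0"}}

```text
time_s: 8.57
eef_pos: [0.6202, -0.2841, 0.2568]
eef_rot: [0.0, 0.732, -0.682, -0.001]
wrist_force: [0.0, -0.0, -3.4]
opening: 0.568
```

```bash
python3 - <<'E'
from h import *
o,M=st()
p,d=ctrl.camera("wrist"); cv2.imwrite("pics/w2.png",p[:,:,::-1]); np.save("pics/w2.npy",d)
np.savez("pics/w2o.npz",eef_pos=o["eef_pos"],eef_rot=o["eef_rot"])
E
```

```text
t 8.57 pos [ 0.6202 -0.2841  0.2568] yaw -85.94 z [-0.0017  0.0012 -1.    ] F [ 0.02 -0.02 -3.4 ] T [-0.02  0.01  0.03] op 0.568 q [-0.6   0.41  1.3  -0.    1.43  0.9 ]
```

View pics/w2.png

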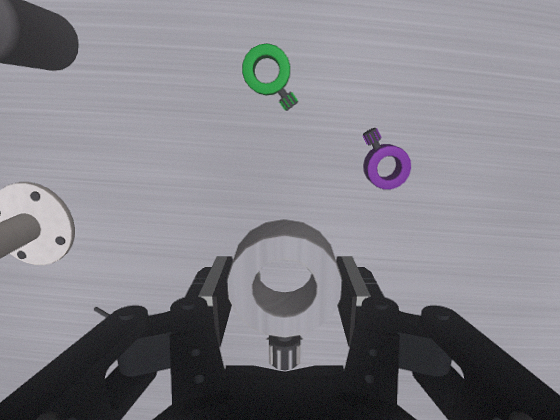

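```bash
python3 - <<'E'
from h import *
p=cv2.imread("pics/w2.png"); cv2.imwrite("pics/w2c.png",cv2.resize(p[210:380,200:370],None,fx=3.5,fy=3.5,interpolation=cv2.INTER_CUBIC))
d=np.load("pics/w2.npy"); K,D,_,_=cam("scene"); pr=ctrl.camera_params("wrist"); K,D,T=pr["mtx"],pr["distortion"],pr["tool_from_camera"]
yy,xx=np.mgrid[215:345,215:355]; z=d[215:345,215:355].ravel()
u=cv2.undistortPoints(np.c_[xx.ravel(),yy.ravel()].astype(float).reshape(-1,1,2),K,D).reshape(-1,2)
X=np.c_[u*z[:,None],z]; X=X@T[:3,:3].T+T[:3,3]
m=(np.abs(X[:,2]+.002)<.006)&(np.abs(X[:,0])<.021)&(np.abs(X[:,1])<.026)
Y=X[m]; A=np.c_[Y[:,:2],np.ones(len(Y))]
for _ in range(6):
    c=np.linalg.lstsq(A,Y[:,2],rcond=None)[0]; r=Y[:,2]-A@c; k=np.abs(r)<max(.0008,2*np.median(abs(r))); Y,A=Y[k],A[k]
print(len(Y),c,r.std(), Y.min(0),Y.max(0), Y.mean(0))
E
```

```text
4553 [-0.00221521 -0.00205018 -0.00208957] 0.0003834243055845018 [-0.02099281 -0.02503785 -0.00287783] [ 0.02099993  0.0241009  -0.00123011] [ 0.00022213 -0.00152148 -0.00208712]
```

View pics/w2c.png

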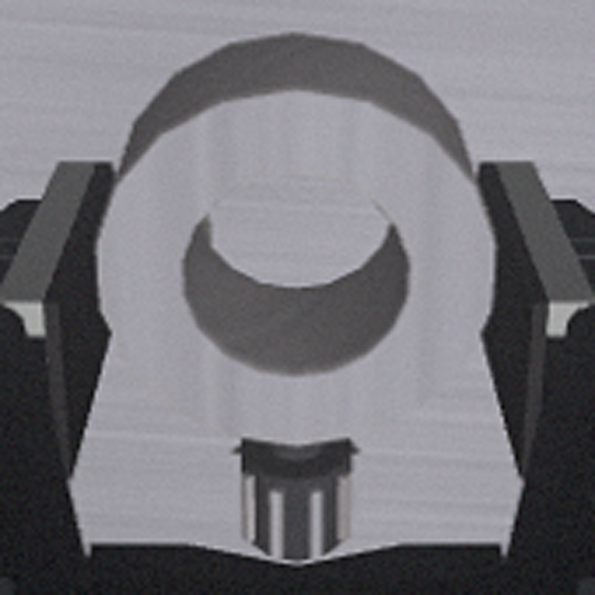

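```bash
python3 - <<'E'
from h import *
pr=ctrl.camera_params("wrist");T=pr["tool_from_camera"]; c=(pr["mtx"],pr["distortion"],T[:3,:3],T[:3,3])
u=lambda p:((np.array(p)+.5)/3.5-.5+np.array([200,210]))
q=onz(c,[u(a) for a in ([183,275],[409,275],[97,250],[496,250],[297,375],[297,90],[297,445],[297,198],[297,490])],-.0023)*1000
print(np.round(q,2)); print("xc",q[:2,0].mean(),q[2:4,0].mean()," yc bore near",q[4,1]-13.5,"bore mid",(q[4,1]+q[7,1])/2,"outer far",q[5,1]+25,"outer near",q[6,1]-25,"outer mid",q[5:7,1].mean())
# current free tool-frame prediction from bench measure
o,M=st(); print(M.T@(np.array([.6215,-.285,.0])-np.array([.6212,-.2846,0]))*1000)
E
```

```text
[[-13.22  -0.51  -2.3 ]
 [ 14.08  -0.54  -2.3 ]
 [-23.45  -3.86  -2.3 ]
 [ 24.43  -3.91  -2.3 ]
 [  0.57  13.62  -2.3 ]
 [  0.52 -24.49  -2.3 ]
 [  0.58  24.14  -2.3 ]
 [  0.54 -10.84  -2.3 ]
 [  0.59  31.2   -2.3 ]]
xc 0.430952703821057 0.4872693895611384  yc bore near 0.12062735788765977 bore mid 1.388517617535154 outer far 0.5079221728676515 outer near -0.855207773739604 outer mid -0.17364280043597624
t 8.62 pos [ 0.62   -0.2839  0.256 ] yaw -85.95 z [-0.0029  0.002  -1.    ] F [ 0.08  0.13 -2.43] T [-0.03 -0.01 -0.02] op 0.566 q [-0.6   0.41  1.3  -0.    1.43  0.9 ]
[ 0.42020733 -0.27096675 -0.00167888]
```

{"name": "servo_tool", "arguments": {"increments": "0 0 -0.5 -0.183 0;0 0 -0.5 -0.183 0;0 0 -0.5 -0.183 0;0 0 -0.5 -0.183 0;0 0 -0.5 -0.183 0;0 0 -0.5 -0.183 0;0 0 -0.5 -0.183 0;0 0 -0.5 -0.182 0;0 0 -0.5 -0.182 0;0 0 0 -0.182 0"}}

```text
time_s: 9.88
eef_pos: [0.6204, -0.2842, 0.3012]
eef_rot: [-0.001, 0.986, 0.166, -0.001]
wrist_force: [-0.7, 0.3, -2.7]
opening: 0.571
```

```bash
python3 - <<'E'
from h import *
go([.558,-.027,.28])
E
```

```text
t 9.88 pos [ 0.6204 -0.2842  0.3012] yaw 19.08 z [-0.0025  0.0017 -1.    ] F [-0.65  0.34 -2.74] T [-0.05 -0.03  0.  ] op 0.571 q [-0.6   0.39  1.25 -0.    1.51 -0.94]
shift cm (tool): [  2.51 -26.34   2.18]
```

{"name": "servo_tool", "arguments": {"increments": "0.2 -2 0 0 0;0.3 -3 0 0 0;0.4 -4 0 0 0;0.4 -4 0 0 0;0.4 -4 0.6 0 0;0.4 -4 0.6 0 0;0.3 -3 0.6 0 0;0.1 -2 0.4 0 0;0 -0.3 0 0 0;0 0 0 0 0"}}

```text
time_s: 11.12
eef_pos: [0.5603, -0.0279, 0.2814]
eef_rot: [0.0, 0.987, 0.162, 0.0]
wrist_force: [-0.4, -0.1, -2.7]
opening: 0.565
```

```bash
python3 - <<'E'
from h import *
o,M=st()
p,d=ctrl.camera("wrist"); cv2.imwrite("pics/w3.png",p[:,:,::-1]); np.save("pics/w3.npy",d)
np.savez("pics/w3o.npz",eef_pos=o["eef_pos"],eef_rot=o["eef_rot"])
E
```

```text
t 11.12 pos [ 0.5603 -0.0279  0.2814] yaw 18.69 z [ 3.e-04 -5.e-04 -1.e+00] F [-0.38 -0.05 -2.73] T [-0.   -0.02 -0.01] op 0.565 q [-0.26  0.12  1.61 -0.    1.41 -0.59]
```

View pics/w3.png

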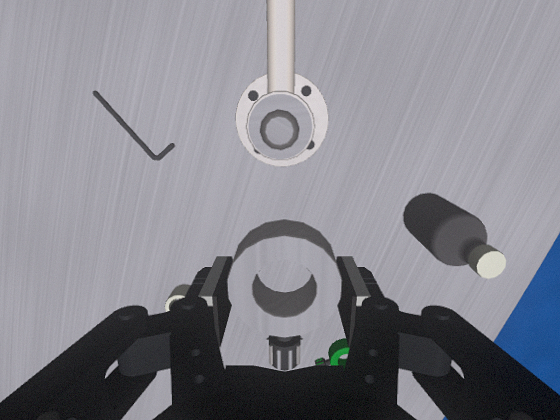

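```bash
python3 - <<'E'
from h import *
p=cv2.imread("pics/w3.png"); cv2.imwrite("pics/w3c.png",cv2.resize(p[60:175,225:340],None,fx=5,fy=5,interpolation=cv2.INTER_CUBIC))
pr=ctrl.camera_params("wrist");T=pr["tool_from_camera"]; f=np.load("pics/w3o.npz"); c=cam("wrist",f); 
g=p.astype(int).min(2)
L=[];Rr=[]
for r in range(2,86,6):
    row=g[r,255:310]; k=np.where(row>185)[0]; print(r,255+k.min() if len(k) else 0,255+k.max() if len(k) else 0,end=' | ')
E
```

```text
2 271 290 | 8 272 290 | 14 272 290 | 20 272 290 | 26 272 290 | 32 272 290 | 38 271 290 | 44 272 290 | 50 271 290 | 56 272 290 | 62 272 290 | 68 272 290 | 74 272 297 | 80 255 308 |
```

View pics/w3c.png

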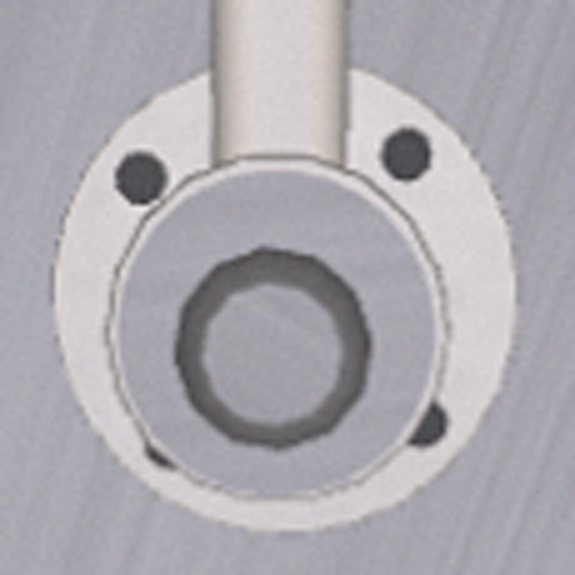

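```bash
python3 - <<'E'
from h import *
f=np.load("pics/w3o.npz"); c=cam("wrist",f); M=rot(f["eef_rot"])
u=lambda p:((np.array(p)+.5)/5-.5+np.array([225,60]))
P=onz(c,[u([272,353])],.215)[0]; print("post",P)
W=onz(c,[u([280,330])],.175)[0]; print("washer",W, "hub", onz(c,[u([278,327])],.165)[0], "base", onz(c,[u([286,298])],.006)[0])
q=onz(c,[u([203,353]),u([341,353])],.215); print("dia",np.linalg.norm(q[0]-q[1]))
p=cv2.imread("pics/w3.png").astype(float).mean(2)
A=[];
for r in range(2,72,5):
    g=np.gradient(cv2.GaussianBlur(p[r-2:r+3].mean(0)[None],(5,1),0)[0]); l=260+g[260:276].argmax(); rr=286+g[286:305].argmin(); A.append((r,l,rr))
A=np.array(A); print(A[:4],A[-2:])
mid=np.c_[(A[:,1]+A[:,2])/2,A[:,0]]; L=onz(c,mid,.125); v=np.polyfit(L[:,1],L[:,0],1); print("arm angle",np.degrees(np.arctan2(1,v[0])),L[0],L[-1], "arm from post",[np.degrees(np.arctan2(*(L[0]-P)[[1,0]]))])
t=M.T@(P-f["eef_pos"]); print("post in tool mm",t*1000)
E
```

```text
post [0.53571518 0.03067241 0.215     ]
washer [0.53593296 0.03159335 0.175     ] hub [0.53557157 0.03145034 0.165     ] base [0.53564205 0.03146327 0.006     ]
dia 0.015694605250593362
[[  2 269 292]
 [  7 269 292]
 [ 12 269 292]
 [ 17 269 292]] [[ 62 269 292]
 [ 67 269 292]]
arm angle 108.59772127399113 [0.50638204 0.11758518 0.125     ] [0.52146329 0.07276634 0.125     ] arm from post [np.float64(108.64958798694903)]
post in tool mm [ -4.50945293 -63.35863263  66.3456752 ]
```

{"name": "servo_tool", "arguments": {"increments": "-0.2 -2 0 0 0;-0.2 -2 0 0 0;-0.09 -1.5 0 0 0;0 -0.85 0 0 0;0 0 1 0 0;0 0 1 0 0;0 0 1 0 0;0 0 0 0 0;0 0 0 0 0"}}

```text
time_s: 12.3
eef_pos: [0.5352, 0.0309, 0.2513]
eef_rot: [0.0, 0.987, 0.163, 0.0]
wrist_force: [0.3, -0.3, -2.4]
opening: 0.566
```

```bash
python3 - <<'E'
from h import *
o,M=st()
for n in ("wrist","scene","top"):
    p,d=ctrl.camera(n); cv2.imwrite(f"pics/{n}4.png",p[:,:,::-1])
np.savez("pics/w4o.npz",eef_pos=o["eef_pos"],eef_rot=o["eef_rot"])
p=cv2.imread("pics/scene4.png")[120:240,260:400]; cv2.imwrite("pics/scene4c.png",cv2.resize(p,None,fx=5,fy=5,interpolation=cv2.INTER_CUBIC))
p=cv2.imread("pics/wrist4.png")[190:370,180:380]; cv2.imwrite("pics/wrist4c.png",cv2.resize(p,None,fx=3,fy=3,interpolation=cv2.INTER_CUBIC))
E
```

```text
t 12.3 pos [0.5352 0.0309 0.2513] yaw 18.71 z [ 0.e+00 -1.e-04 -1.e+00] F [ 0.26 -0.34 -2.39] T [-0.05  0.01  0.02] op 0.566 q [-0.16  0.09  1.7  -0.    1.35 -0.49]
```

View pics/wrist4c.png

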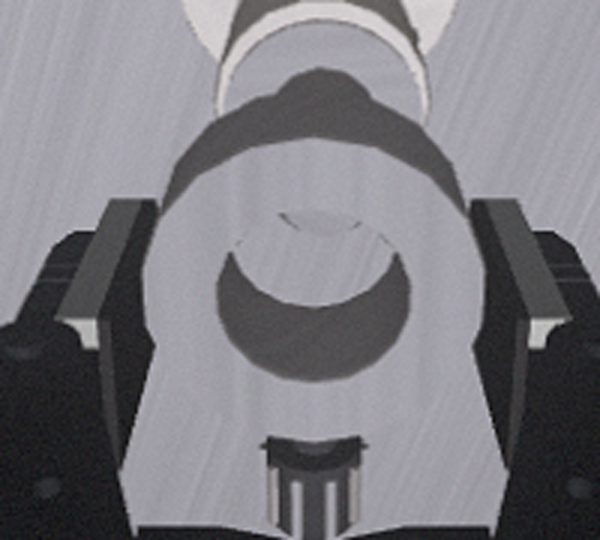

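View pics/scene4c.png

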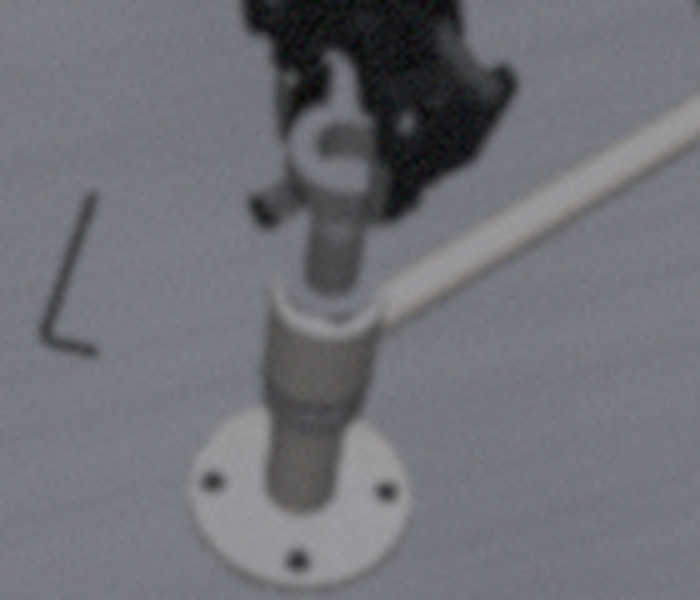

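```bash
python3 - <<'E'
from h import *
pr=ctrl.camera_params("wrist");print(pr)
T=pr["tool_from_camera"]; c=(pr["mtx"],pr["distortion"],T[:3,:3],T[:3,3])
u=lambda p:((np.array(p)+.5)/3-.5+np.array([180,190]))
print(onz(c,[u([314,290])],-.0023)*1000, onz(c,[u([320,231])],.0363)*1000)
E
```

```text
{'mtx': array([[329.03193531,   0.        , 284.04406731],
       [  0.        , 329.03193531, 209.79177291],
       [  0.        ,   0.        ,   1.        ]]), 'distortion': array([-0.05908437,  0.        ,  0.        ,  0.        ,  0.        ]), 'tool_from_camera': array([[ 9.99999677e-01,  8.00132983e-04, -7.66959110e-05,
        -1.59111523e-03],
       [-7.43375705e-04,  9.56901883e-01,  2.90410456e-01,
        -7.41988133e-02],
       [ 3.05757446e-04, -2.90410305e-01,  9.56902169e-01,
        -1.25186412e-01],
       [ 0.00000000e+00,  0.00000000e+00,  0.00000000e+00,
         1.00000000e+00]])}
[[-1.45400828 -3.1962129  -2.3       ]] [[-0.33861082  7.04255109 36.3       ]]
```

```bash
python3 - <<'E'
from h import *
pr=ctrl.camera_params("wrist")
T=pr["tool_from_camera"]; c=(pr["mtx"],pr["distortion"],T[:3,:3],T[:3,3])
u=lambda p,s=3,o=(180,190):((np.array(p)+.5)/s-.5+np.array(o))
q=onz(c,[u(a) for a in ([314,381],[314,137],[217,290],[410,290],[314,437])],-.0023)*1000
print(q.round(2),q[0,1]-13.5,q[1,1]+25,(q[2]+q[3])/2)
r=onz(c,[u(a) for a in ([279,213],[361,227],[320,233])],.0363)*1000; print(r.round(2), r[2,1]-8)
# w3 measurement, same calibration: post vs collar
c3=c
u3=lambda p:u(p,5,(225,60))
P=onz(c3,[u3([272,353])],.0664)*1000; W=onz(c3,[u3([280,330])],.1064)*1000
v=lambda p:u(p,3.5,(200,210))
q=onz(c3,[v([297,375]),v([297,90]),v([183,275]),v([409,275])],-.0023)*1000
print(P,W,"collar y",q[0,1]-13.5,q[1,1]+25,"x",(q[2]+q[3])[0]/2)
E
```

```text
[[ -1.44  11.8   -2.3 ]
 [ -1.48 -26.23  -2.3 ]
 [-15.09  -3.16  -2.3 ]
 [ 12.04  -3.19  -2.3 ]
 [ -1.43  21.59  -2.3 ]] -1.703912207137117 -1.2309909536699237 [-1.52458898 -3.17529353 -2.3       ]
[[-7.72  3.47 36.3 ]
 [ 7.06  6.24 36.3 ]
 [-0.34  7.44 36.3 ]] -0.5569637604453463
[[ -4.51037845 -63.35726514  66.4       ]] [[ -4.01374636 -64.1834753  106.4       ]] collar y -1.6429728471775586 -1.2208507405895723 x -1.503672189086009
```

{"name": "servo_tool", "arguments": {"increments": "0.19 0.12 0 0 0;0 0 0.5 0 0;0 0 0.5 0 0;0 0 0.5 0 0;0 0 0 0 0;0 0 0 0 0"}}

```text
time_s: 13.2
eef_pos: [0.5373, 0.0306, 0.2363]
eef_rot: [-0.0, 0.987, 0.163, 0.0]
wrist_force: [0.2, -0.0, -2.7]
opening: 0.565
```

```bash
python3 - <<'E'
from h import *
o,M=st()
p,d=ctrl.camera("wrist"); cv2.imwrite("pics/w5.png",p[:,:,::-1])
p=p[190:370,180:380,::-1]; cv2.imwrite("pics/w5c.png",cv2.resize(p,None,fx=4,fy=4,interpolation=cv2.INTER_CUBIC)[:600])
E
```

```text
t 13.2 pos [0.5373 0.0306 0.2363] yaw 18.73 z [ 1.e-04  0.e+00 -1.e+00] F [ 0.23 -0.02 -2.72] T [ 0.04 -0.02  0.04] op 0.565 q [-0.16  0.11  1.71  0.    1.32 -0.49]
```

View pics/w5c.png

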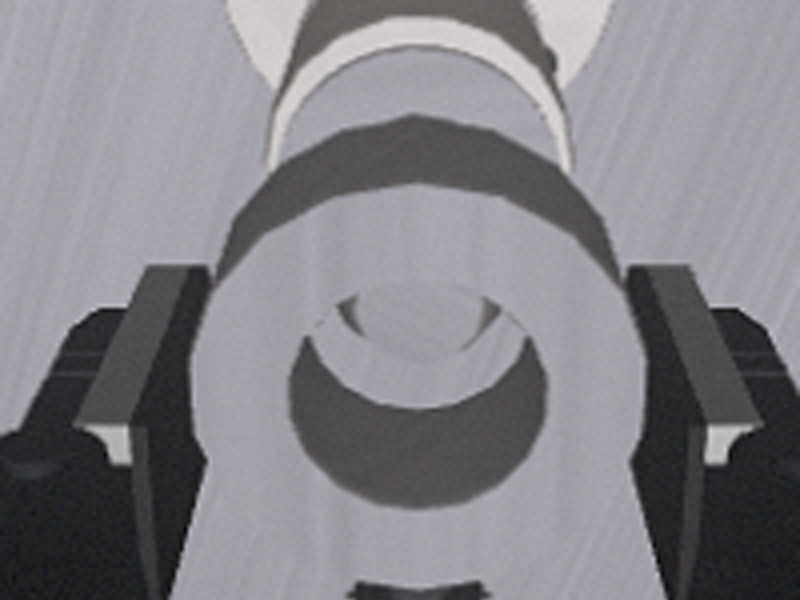

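```bash
python3 - <<'E'
from h import *
pr=ctrl.camera_params("wrist")
T=pr["tool_from_camera"]; c=(pr["mtx"],pr["distortion"],T[:3,:3],T[:3,3])
u=lambda p,s=4,o=(180,190):((np.array(p)+.5)/s-.5+np.array(o))
a=onz(c,[u([418,410])],.0199)[0]*1000; b=onz(c,[u([421,357])],.0213)[0]*1000
print(a,b,"gap",a[1]-b[1], "post rel x",b[0]-onz(c,[u([418.5,380])],-.0023)[0,0]*1000)
E
```

```text
[-1.52998811 12.91379118 19.9       ] [-1.16184387  6.2330472  21.3       ] gap 6.680743981400103 post rel x 0.3278393389861962
```

{"name": "servo_tool", "arguments": {"increments": "0.02 -0.07 0.4 0 0;0 0 0.4 0 0;0 0 0.4 0 0;0 0 0 0 0;0 0 0 0 0"}}

```text
time_s: 13.88
eef_pos: [0.5372, 0.0312, 0.2242]
eef_rot: [0.0, 0.987, 0.163, -0.0]
wrist_force: [0.6, -0.7, -3.8]
opening: 0.562
```

```bash
python3 - <<'E'
from h import *
o,M=st()
E
```

```text
t 13.88 pos [0.5372 0.0312 0.2242] yaw 18.73 z [-3.e-04 -2.e-04 -1.e+00] F [ 0.63 -0.72 -3.82] T [-0.2  -0.05  0.01] op 0.562 q [-0.16  0.12  1.72 -0.    1.3  -0.49]
```

{"name": "servo_tool", "arguments": {"increments": "0 0 0.4 0 0;0 0 0.4 0 0;0 0 0.4 0 0;0 0 0.4 0 0;0 0 0 0 0;0 0 0 0 0"}}

```text
time_s: 14.62
eef_pos: [0.5372, 0.0311, 0.208]
eef_rot: [0.0, 0.987, 0.163, -0.0]
wrist_force: [2.1, -3.2, -5.4]
opening: 0.564
```

```bash
python3 - <<'E'
from h import *
o,M=st()
E
```

```text
t 14.62 pos [0.5372 0.0311 0.208 ] yaw 18.73 z [-1.e-04 -3.e-04 -1.e+00] F [ 2.1  -3.19 -5.4 ] T [-0.55 -0.42 -0.  ] op 0.564 q [-0.16  0.14  1.74 -0.    1.26 -0.49]
```

{"name": "servo_tool", "arguments": {"increments": "0.02 0.07 0 0 0;0 0 0 0 0;0 0 0 0 0"}}

```text
time_s: 15.0
eef_pos: [0.5374, 0.031, 0.2083]
eef_rot: [-0.0, 0.987, 0.163, -0.0]
wrist_force: [0.8, -0.9, -3.4]
opening: 0.565
```

```bash
python3 - <<'E'
from h import *
o,M=st(); print(M.T@o["wrist_force"],M.T@o["torque"])
p,d=ctrl.camera("wrist"); cv2.imwrite("pics/w6.png",p[:,:,::-1])
p=p[190:370,180:380,::-1]; cv2.imwrite("pics/w6c.png",cv2.resize(p,None,fx=4,fy=4,interpolation=cv2.INTER_CUBIC)[:600])
E
```

```text
t 15.0 pos [0.5374 0.031  0.2083] yaw 18.74 z [-5.e-04  4.e-04 -1.e+00] F [ 0.81 -0.86 -3.36] T [-0.03 -0.01 -0.02] op 0.565 q [-0.16  0.14  1.74  0.    1.26 -0.49]
[0.49071588 1.07426436 3.35942285] [-0.03435899 -0.00479875  0.01546322]
```

View pics/w6c.png

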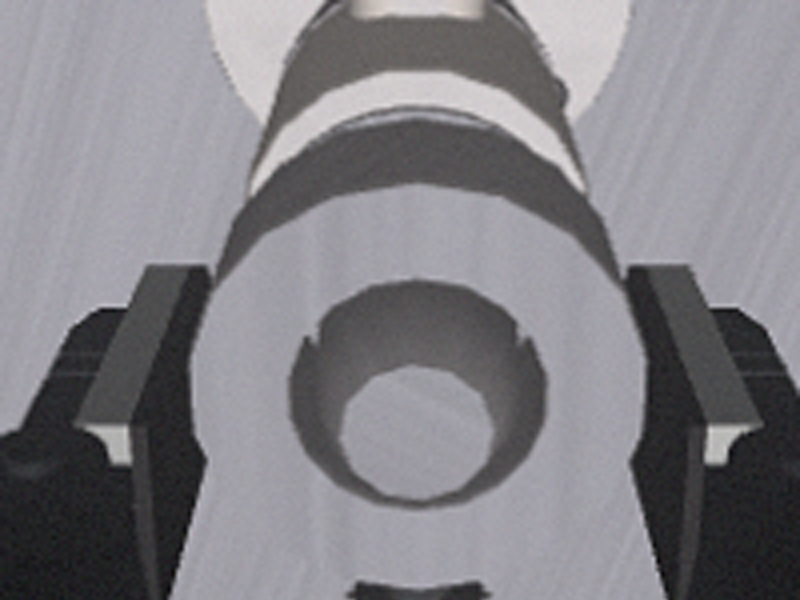

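```bash
python3 - <<'E'
from h import *
pr=ctrl.camera_params("wrist")
T=pr["tool_from_camera"]; c=(pr["mtx"],pr["distortion"],T[:3,:3],T[:3,3])
u=lambda p,s=4,o=(180,190):((np.array(p)+.5)/s-.5+np.array(o))
b=onz(c,[u([340,430]),u([495,430]),u([417,365]),u([417,499])],-.0067)*1000
a=onz(c,[u([289,390]),u([548,390]),u([418,508]),u([418,279])],-.0023)*1000
print(b.round(2),a.round(2)); print("post",b[:2,0].mean(),b[2:,1].mean(),"bore",a[:2,0].mean(),a[2,1]-13.5,a[3,1]+13.5)
E
```

```text
[[-9.56 -0.7  -6.7 ]
 [ 6.38 -0.71 -6.7 ]
 [-1.65 -8.23 -6.7 ]
 [-1.64  7.59 -6.7 ]] [[-15.15  -2.79  -2.3 ]
 [ 12.17  -2.81  -2.3 ]
 [ -1.53  11.77  -2.3 ]
 [ -1.55 -15.68  -2.3 ]]
post -1.5906872416352487 -0.3235383050387637 bore -1.4887412941391656 -1.72614322635037 -2.1815884977764615
```

{"name": "servo_tool", "arguments": {"increments": "0 0.08 0 0 0;0 0 0.3 0 0;0 0 0.3 0 0;0 0 0.3 0 0;0 0 0 0 0;0 0 0 0 0;0 0 0 0 0"}}

```text
time_s: 15.92
eef_pos: [0.538, 0.0299, 0.1994]
eef_rot: [0.0, 0.987, 0.163, 0.0]
wrist_force: [0.4, 1.0, -3.5]
opening: 0.568
```

```bash
cat >> h.py <<'E'
def tf():
    o,M=st(); print("tool F",(M.T@o["wrist_force"]).round(2),"T",(M.T@o["torque"]).round(3)); return o,M
E
python3 -c "
from h import *
tf()"
```

```text
t 15.93 pos [0.538  0.0299 0.1994] yaw 18.74 z [ 3.e-04 -1.e-04 -1.e+00] F [ 0.45  1.04 -3.52] T [ 0.03  0.01 -0.01] op 0.568 q [-0.16  0.15  1.75 -0.    1.25 -0.49]
tool F [ 0.76 -0.84  3.52] T [ 0.032 -0.002  0.008]
```

{"name": "servo_tool", "arguments": {"increments": "0 0 0.2 0 0;0 0 0.15 0 0;0 0 0 0 0;0 0 0 0 0"}}

```text
time_s: 16.42
eef_pos: [0.5379, 0.03, 0.1958]
eef_rot: [-0.0, 0.987, 0.163, -0.0]
wrist_force: [0.0, -0.0, -1.8]
opening: 0.565
```

{"name": "servo_tool", "arguments": {"increments": "0 0 0.1 0 0;0 0 0.1 0 0;0 0 0 0 0;0 0 0 0 0;0 0 0 0 0"}}

```text
time_s: 17.05
eef_pos: [0.5379, 0.03, 0.1939]
eef_rot: [0.0, 0.987, 0.163, 0.0]
wrist_force: [1.0, -0.0, -1.9]
opening: 0.567
```

```bash
python3 -c "
from h import *
tf()"
```

```text
t 17.05 pos [0.5379 0.03   0.1939] yaw 18.74 z [ 2.e-04 -0.e+00 -1.e+00] F [ 1.02 -0.01 -1.91] T [-0.01  0.03  0.03] op 0.567 q [-0.16  0.16  1.75 -0.    1.23 -0.49]
tool F [0.96 0.33 1.91] T [ 0.003 -0.035 -0.028]
```

{"name": "servo_tool", "arguments": {"increments": "0 0 0.1 0 0;0 0 0.1 0 0;0 0 0 0 0;0 0 0 0 0;0 0 0 0 0"}}

```text
time_s: 17.68
eef_pos: [0.538, 0.0299, 0.192]
eef_rot: [0.0, 0.987, 0.163, 0.0]
wrist_force: [-2.5, 0.6, 3.6]
opening: 0.568
```

```bash
cat >> h.py <<'E'
def avg(n=12):
    F=[];T=[];P=[]
    for _ in range(n):
        ctrl.camera("wrist"); o=ctrl.get_obs(); F.append(o["wrist_force"]);T.append(o["torque"]);P.append(o["eef_pos"])
    M=rot(o["eef_rot"]); F=np.array(F);print("t",o["time_s"],"F",F.mean(0).round(2),"sd",F.std(0).round(2),"toolF",(M.T@F.mean(0)).round(2),"T",np.mean(T,0).round(3),"P",np.mean(P,0).round(5),"tilt",M[:,2].round(4))
E
python3 -c "
from h import *
avg()"
```

```text
t 18.275 F [-1.43  0.13  4.14] sd [0.42 0.54 0.59] toolF [-1.31 -0.58 -4.14] T [ 0.044  0.397 -0.001] P [0.53797 0.02996 0.19191] tilt [ 3.e-04 -0.e+00 -1.e+00]
```

{"name": "servo_tool", "arguments": {"increments": "-0.03 0 0.05 0 0;0 0 0.05 0 0;0 0 0.05 0 0;0 0 0.02 0 0;0 0 0 0 0;0 0 0 0 0;0 0 0 0 0"}}

```text
time_s: 19.15
eef_pos: [0.538, 0.0299, 0.1907]
eef_rot: [0.0, 0.987, 0.163, 0.001]
wrist_force: [-2.5, 0.9, 7.5]
opening: 0.572
```

```bash
python3 -c "
from h import *
avg()"
```

```text
t 19.75 F [-2.23  1.33  7.57] sd [0.44 0.47 0.43] toolF [-1.67 -1.98 -7.57] T [ 0.151  0.471 -0.013] P [0.53796 0.02994 0.19074] tilt [ 1.e-03  1.e-04 -1.e+00]
```

{"name": "servo_tool", "arguments": {"increments": "-0.03 -0.04 0.04 0 0;0 0 0.04 0 0;0 0 0 0 0;0 0 0 0 0;0 0 0 0 0;0 0 0 0 0"}}

```text
time_s: 20.5
eef_pos: [0.5379, 0.0299, 0.1903]
eef_rot: [0.0, 0.987, 0.163, 0.001]
wrist_force: [-2.1, 0.6, 9.7]
opening: 0.565
```

```bash
python3 -c "
from h import *
avg()
for n in ('wrist','scene','top'):
    p,d=ctrl.camera(n); cv2.imwrite(f'pics/{n}7.png',p[:,:,::-1])
p=cv2.imread('pics/scene7.png')[120:240,260:400]; cv2.imwrite('pics/scene7c.png',cv2.resize(p,None,fx=5,fy=5,interpolation=cv2.INTER_CUBIC))
"
```

```text
t 21.1 F [-1.69  0.35  8.89] sd [0.39 0.7  0.38] toolF [-1.47 -0.86 -8.89] T [0.052 0.423 0.013] P [0.53794 0.02996 0.19032] tilt [ 2.1e-03 -5.0e-04 -1.0e+00]
```

View pics/wrist7.png

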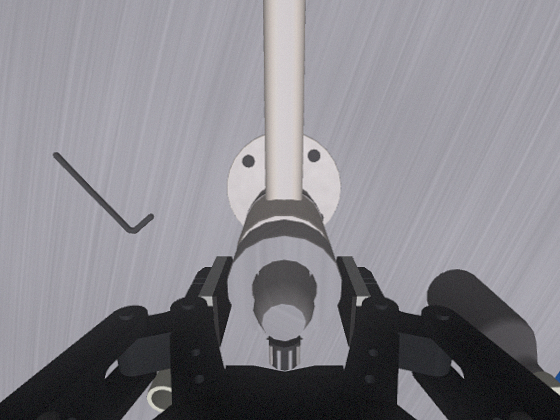

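View pics/scene7c.png

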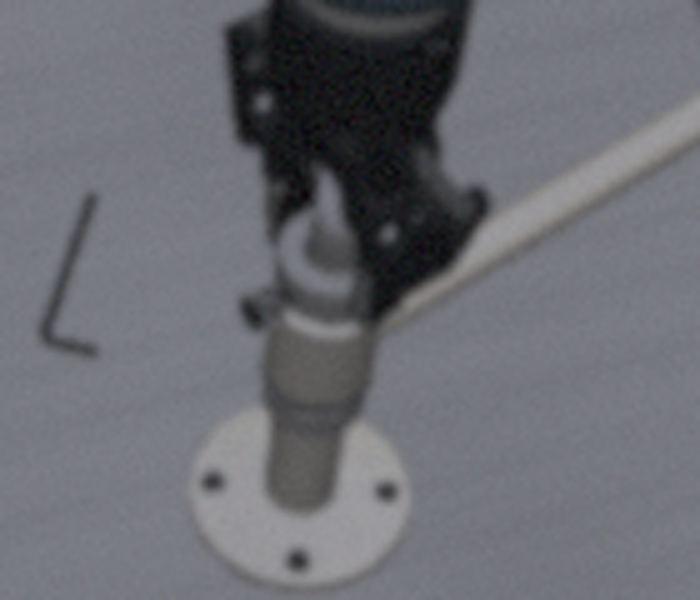

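View pics/top7.png

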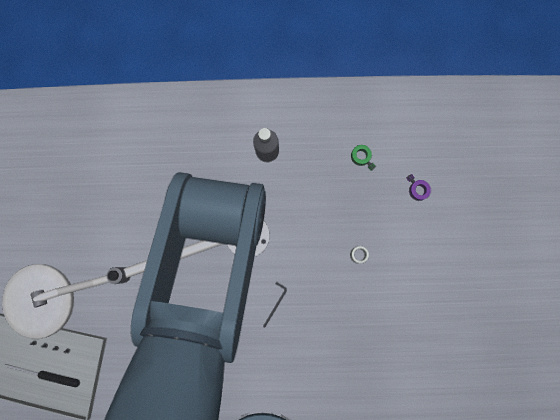

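```bash
python3 - <<'E'
from h import *
_,d=ctrl.camera("wrist"); o=ctrl.get_obs(); pr=ctrl.camera_params("wrist"); K,D,T=pr["mtx"],pr["distortion"],pr["tool_from_camera"]
yy,xx=np.mgrid[215:345,215:355]; z=d[215:345,215:355].ravel()
u=cv2.undistortPoints(np.c_[xx.ravel(),yy.ravel()].astype(float).reshape(-1,1,2),K,D).reshape(-1,2)
X=np.c_[u*z[:,None],z]; X=X@T[:3,:3].T+T[:3,3]
m=(np.abs(X[:,2]+.002)<.005)&(np.abs(X[:,0])<.021)&(np.abs(X[:,1])<.026)
Y=X[m]; A=np.c_[Y[:,:2],np.ones(len(Y))]
for _ in range(6):
    c=np.linalg.lstsq(A,Y[:,2],rcond=None)[0]; r=Y[:,2]-A@c; k=np.abs(r)<max(.0008,2*np.median(abs(r))); Y,A=Y[k],A[k]
print(len(Y),c,r.std(),"top z world",o["eef_pos"][2]-c[2])
a=cv2.imread("pics/top0.png").astype(int);b=cv2.imread("pics/top7.png").astype(int)
df=np.abs(a-b).max(2)
for n,(x0,y0,x1,y1) in dict(head=(0,255,130,345),bush=(345,240,375,270),hex=(262,280,292,330),bottle=(250,125,282,163),g=(348,140,380,175),p=(400,170,435,205)).items(): print(n,(df[y0:y1,x0:x1]>40).sum())
avg(16)
E
```

```text
3755 [-0.00088778 -0.0038669  -0.00220137] 0.000400492119813004 top z world 0.19250593309570238
head 0
bush 0
hex 0
bottle 0
g 0
p 0
t 22.1 F [-1.85  0.3   8.63] sd [0.44 0.47 0.53] toolF [-1.64 -0.87 -8.64] T [ 0.036  0.425 -0.001] P [0.53794 0.02997 0.19033] tilt [ 2.e-03 -5.e-04 -1.e+00]
```

{"name": "servo_tool", "arguments": {"increments": "0 0 0.02 0 0;0 0 0 0 0;0 0 0 0 0;0 0 0 0 0;0 0 0 0 0"}}

```text
time_s: 22.72
eef_pos: [0.5379, 0.03, 0.1902]
eef_rot: [0.0, 0.987, 0.163, 0.001]
wrist_force: [-2.7, 1.1, 9.1]
opening: 0.565
```

```bash
python3 -c "
from h import *
avg(16)
print(ctrl.hand_in())"
```

```text
t 23.525 F [-1.81  0.45  9.02] sd [0.58 0.4  0.73] toolF [-1.56 -1.   -9.02] T [0.035 0.45  0.015] P [0.53794 0.02996 0.19018] tilt [ 2.e-03 -5.e-04 -1.e+00]
the job is handed in; nothing more can be done
None
```

The collar is on the post with its thumbscrew pointing away from the lamp arm. It is pressed onto the spring washer, and the gripper still holds it. I handed the job in at about 23.5 s, within the 48 s limit.

- **Push:** The average wrist force was about 9.0 N. With the collar's weight of about 2.8 N, the push on the washer is about 11.8 N. The washer is squeezed about 4 mm by tool travel, or about 4.5 mm by the wrist depth picture. That is well short of the 7.5 mm where it goes flat.
- **Level and direction:** The tool is tilted about 0.12° and the collar's top face about 0.2° relative to the tool. The thumbscrew is within about 0.2° of directly opposite the lamp arm.
- **Surroundings:** Top-view pictures from before the grasp and while pressing showed no change at the lamp head, bush, hex key, bottle, or the green and purple rings.
- **Checks that disagreed:**
  - The cameras differed by 1–3 mm on where the post stands, and the wrist camera's calibration shifted by about 1 mm between readings.
  - On the way down the collar touched the post with about 4 N sideways. I re-centred it before going lower.
  - A sideways force of about 2 N was still there at the end.

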